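Refill a place in the stone sample board

ROBOT

A 6-joint arm with a two-finger parallel gripper is mounted at the origin on the work surface. World frame = base frame: x ahead of the robot, y to its left, z up, the work surface at z = 0. Lengths are in m, angles in rad, forces in N, time in s.
With the tool pointing down it reaches from about 0.3 to 0.875 m from the base axis. Payload 6.4 kg.
Tool frame: the origin (TCP) lies on the front face of the gripper's body, between the roots of the fingers; the fingertips stand robot.nose_length ahead of it and the grasp point (between the pads) lies 54 mm ahead of it (robot.nose_length is the distance from the TCP to the fingertips, in m); x points along the fingers, y is the direction in which the jaws open and shut, and the axes are right-handed (so a half turn about x gives the same grasp; the last joint's range is limited). The gripper opens to 85 mm and grips with 20 to 120 N. Pads are 22 mm wide; open, the fingers measure 114 mm over their backs; the gripper's body (76 mm by 85 mm) begins 54 mm behind the grasp point. The pads swing forward as they close: fully open they stand 13 mm farther back than shut.
Start: joints at [1.095, 0.181, 1.607, -0, 1.354, -0.206], TCP at [0.153, 0.554, 0.304] pointing down, gripper open.
Joint ranges: [-2.99, 2.99], [-0.89, 2.07], [0.3, 2.58], [-1.14, 4.28], [0, 2.63], [-3.12, 3.12]. Speed limits (rad/s): [2.57, 2.57, 3.01, 3.14, 3.14, 3.14].

INTERFACE

Orientations are given as a unit quaternion [w, x, y, z].
In Python, from bench import robot, vision gives the robot as it stands. The module is installed in compiled form; this text tells all that it offers.
- The arm moves only by the tool servo_tool, never from a script. Its arguments are lists of equal length, an entry for each row: "fingers": the opening, from 0 (shut) to 1 (fully open); "dp": the shift along the tool's x, y, z in cm, a list of three; "yaw": the turn about the tool's x in rad. A call has 1 to 20 rows; each row is the pose to reach, as a shift and turn from the pose commanded when the call began, along the tool's axes at that moment; what a row does not reach only later rows make up. A row lasts 1/12 s, in which the tool goes at most 41.7 mm and 7.16 degrees, less where a joint would pass 70% of its speed; a pose out of reach is approached as far as the arm can. A call with a gripper value outside its range is refused whole. The fingers move at their own pace and stop on an object; "squeeze" is the grip in N (left out, the last holds). Time passes only in rows, so rows that repeat a pose let the fingers close. It gives the time, the measured TCP pose, the force and the opening at its end, in the units of the state.
- robot.observe(): the state, without advancing time (a new reading comes with each control period).
- vision.snapshot(name): name is "side" or "top" or "wrist"; returns a dict with "frame" (400x640x3 uint8, red, green, blue), "camera_matrix" (3x3 intrinsics, pixels), "rvec" (rotation vector, rad) and "tvec" (3), from world to camera coordinates, as OpenCV has them. Camera axes: x right, y down, z forward; pixel columns grow to the right and rows downward; lengths in m; the calibration is good to about 2 mm. A picture is of the moment at which its call begins. There is no depth.
- robot.sign_off(): hands the job in, once; it reports no verdict.
The state is a dict: "clock": time; "q": joint angles; "dq": joint speeds; "joint_efforts": joint torques, N m; "tcp_pos": TCP position; "eef_rot": TCP orientation; "wrist_force": force on the tool from outside, world axes, zero at the start; "torque": the same for the moment, N m; "width": finger opening in m.
Only numpy, scipy, OpenCV 4.12 (cv2) and the standard library are available. Lean on these libraries where they do the work, as an engineer would, in place of code of your own. Each camera call takes 0.05 s, during which the arm holds its last target. There are 200 camera calls.

TASK

A rough offcut has been left in one place of the wooden sample board: drop it into the aluminium scrap tin. Then take the middle-sized slab out of the rack, lay it polished face up on the blue velvet tray and let go of it, then take it again by its edges and press it into the emptied place of the board until it is fully home, flush with the wood. Do not drop the slab, and leave the other slabs and everything else on the bench where they are.

Things in the scene. Friction and masses are not known exactly. Their poses are not given: they have to be found in the camera images.
- board: Fixed dark wooden sample board lying on the bench, 100 (its x) by 267 (its y) mm, 24 mm thick. Three equal rectangular recesses in a row along its y, 85 mm apart, each 50 (x) by 74 (y) mm and 14 mm deep with a 1.5 mm chamfer round the mouth; two hold slabs lying flush, one holds the rough offcut. Origin: centre of its underside; x away from the robot, z up.
- board_hole0 (a point): Centre of the mouth of the recess at the board's -y end (y -85 mm), level with the board's top, 24 mm above the bench; axes as the board's.
- board_hole1 (a point): Same for the middle recess (y 0).
- board_hole2 (a point): Same for the recess at the board's +y end (y +85 mm).
- offcut: Rough stone offcut in one recess: 34 mm between two flat parallel sawn faces (across its x), about 40 mm long (y), an irregular broken outline 33 mm high near its -y end (19 mm proud of the board's wood at most, over 13 mm proud from y -19 to +8 mm) and sloping down at its +y end; 60-120 g. Origin: middle of its underside; z up; its y lies nearly along the board's.
- offcut_mid (a point): Middle of the offcut, 15 mm above its underside.
- tin: Fixed shallow open aluminium scrap tin, 121 (x) by 161 (y) mm over its rim, 34 mm high, walls and floor 3 mm, three tiny chips in its corners. Origin: centre of its underside; z up. It stands on the left or the right of the bench, the rack on the other side.
- rack: Fixed wooden slab rack, a block 166 (x) by 104 (y) mm and 26 mm high with three grooves along its y, 58 mm apart, 16.5 mm wide, with their floors 8 mm above the bench. A slab stands on its long edge in each. Origin: centre of its underside; z up.
- slab: Middle slab: polished stone 70 long, 46 wide, 14 mm thick (11 mm stone on 3 mm cork that is 3 mm smaller all round), 75-145 g. Origin: centre of the cork back; x across the width, y along the length, z out of the polished face. At first it stands on a long edge in a rack groove, y and z level, polished face to the rack's +x (away from the robot), top edge 54 mm above the bench.
- slab_face (a point): Centre of that slab's polished face, 14 mm along z from its origin.
- slab_small: Smallest slab in the rack, 56 by 36 by 14 mm, made and standing in the same way (top edge 44 mm above the bench); to be left.
- slab_large: Largest slab in the rack, 84 by 58 by 14 mm, same make (top edge 66 mm above the bench); to be left.
- sample_a: Slab of 70 by 46 by 14 mm lying flush in one recess of the board, face up; to be left.
- sample_b: The same in another recess; to be left.
- tray: Fixed blue velvet sorting tray, 150 (x) by 220 (y) mm; its flat floor is 6 mm above the bench and a rim 8 mm wide stands 12 mm above the bench. A small crystal stands near its +y end. Origin: centre of its underside; x away from the robot, z up.
- tray_clear (a point): Middle of the free part of the tray's floor (6 mm above the bench), 30 mm from the tray's centre towards its -y end; axes as the tray's.
- crystal: Small uncut crystal, about 26 mm across and high, on the tray; to be left.
- loupe: Folding steel loupe about 28 mm high on the bench; to be left.
- tweezers: Steel tweezers, 175 mm long, lying on the bench beyond the tray; to be left.
- jar: Small amber glass jar with black cap, 52 mm across, 55 mm high; to be left.
Mind the look-alikes: they are no part of the job. What is shaped like the tin but yellow is not meant.

How it is judged:
On the way, in this order (a step that is already met when the one before it is completed fails the run):
1. the offcut lies in the scrap tin, let go of (x of offcut_mid in the frame of tin between -0.055 and 0.055 m and y of offcut_mid in the frame of tin between -0.075 and 0.075 m and z of offcut_mid in the frame of tin below 0.038 m and contact force between the fingers and offcut below 0.1 N), for 0.2 s.
2. the middle-sized slab lies flat on the tray's floor, polished face up, let go of (x of slab in the frame of tray between -0.06 and 0.06 m and y of slab in the frame of tray between -0.1 and 0.1 m and z of slab in the frame of tray between 0.002 and 0.01 m and angle between slab's own z axis and vertical below 0.1 rad and contact force between the fingers and slab below 0.1 N and linear speed of slab below 0.02 m/s), for 0.2 s.
At the end, for the whole second after the job is handed in: The offcut rests in the scrap tin; the middle-sized slab rests polished face up in the emptied recess, centred within 4 mm, its face level with the board's top within 2 mm and level within 0.05 rad; both let go of and at rest, everything else left where it was (all of step 1 and ((horizontal distance between slab_face and board_hole0 below 0.004 m and z of slab_face in the frame of board_hole0 between -0.002 and 0.002 m) or (horizontal distance between slab_face and board_hole1 below 0.004 m and z of slab_face in the frame of board_hole1 between -0.002 and 0.002 m) or (horizontal distance between slab_face and board_hole2 below 0.004 m and z of slab_face in the frame of board_hole2 between -0.002 and 0.002 m)) and angle between slab's own z axis and vertical below 0.05 rad and linear speed of slab below 0.01 m/s and linear speed of offcut below 0.02 m/s and contact force between the fingers and slab below 0.1 N); the robot touches nothing.
It fails at once if another slab (in the rack or the board) is moved by more than 15 mm (distance of any of slab_small, slab_large, sample_a, sample_b from where it was at the start of the episode above 0.015 m).
It fails at once if the crystal, loupe, tweezers or jar is moved by more than 30 mm (distance of any of crystal, loupe, tweezers, jar from where it was at the start of the episode above 0.03 m).
It fails at once if the middle-sized slab is dropped: out of the fingers and faster than 0.8 m/s (a free fall of more than 3 cm) (contact force between the fingers and slab below 0.05 N and linear speed of slab above 0.8 m/s).
It also fails if it takes over 70 s, if anything falls off the work surface, if the arm or the gripper's body presses on something with over 40 N, if the wrist force passes 120 N, or if a joint passes its speed limit or range.

## Working session

There is one attempt and no reset: what is moved stays moved. The work goes in short steps, Python scripts to look and compute and a tool call to move; the robot and the scene stay as the last step left them, time stands still between calls to the robot, and variables do not carry over. Pictures are saved under pics/ and viewed, about 8 in all and at most 12, crops included, and the job is handed in when it is done.

Besides the shell and the picture viewer there is one more tool, called after ">>>" as name([rows], argument=value, ...), one row to a line, values as JSON. servo_tool: Moves the arm, as the interface text tells. Its arguments: {"type":"object","properties":{"fingers":{"type":"array","items":{"type":"number"}},"dp":{"type":"array","items":{"type":"array","items":{"type":"number"}}},"yaw":{"type":"array","items":{"type":"number"}},"squeeze":{"type":"number"}},"required":["fingers","dp","yaw"]}

```bash
mkdir -p pics; cat > h.py <<'E'
import numpy as np, cv2
from bench import robot, vision
def snap(n,save=None):
    s=vision.snapshot(n)
    if save: cv2.imwrite(f'pics/{save}.png',s['frame'][:,:,::-1])
    return s
def ray(s,uv,z):
    R=cv2.Rodrigues(np.array(s['rvec'],float))[0];t=np.array(s['tvec'],float).ravel()
    K=np.array(s['camera_matrix']);c=-R.T@t
    uv=np.atleast_2d(np.array(uv,float))
    d=(R.T@np.linalg.inv(K)@np.c_[uv,np.ones(len(uv))].T).T
    return c+d*((z-c[2])/d[:,2])[:,None]
def proj(s,P):
    return cv2.projectPoints(np.atleast_2d(np.array(P,float)),np.array(s['rvec'],float),np.array(s['tvec'],float),np.array(s['camera_matrix'],float),None)[0][:,0]
E
python3 - <<'E'
from h import *
import pickle
a=snap('top','top0');b=snap('side','side0')
pickle.dump((a,b),open('s0.pkl','wb'))
cv2.imwrite('pics/both.png',cv2.resize(np.vstack([a['frame'],b['frame']])[:,:,::-1],(480,600)))
for s in(a,b):
    R=cv2.Rodrigues(np.array(s['rvec'],float))[0];print(-R.T@np.array(s['tvec']).ravel(),s['camera_matrix'])
o=robot.observe();print(o,robot.nose_length)
E
```

```text
[0.36579773 0.00473141 0.89592874] [[382.37399118   0.         317.4158051 ]
 [  0.         382.37399118 200.2105222 ]
 [  0.           0.           1.        ]]
[ 0.1652943  -0.51878712  0.5288499 ] [[383.71764892   0.         317.6944716 ]
 [  0.         383.71764892 199.82137903]
 [  0.           0.           1.        ]]
{'clock': 0.1, 'q': array([ 1.09471488e+00,  1.81460625e-01,  1.60792223e+00,  4.30821280e-05,
        1.35382143e+00, -2.06297656e-01]), 'dq': array([-0.00094057, -0.00367961, -0.00222404,  0.00241308,  0.00054202,
       -0.00213026]), 'joint_efforts': array([ 3.93111777e-04, -4.45881593e+01, -3.52232802e+01, -3.96141650e-04,
        4.13292000e-03,  3.53242854e-05]), 'tcp_pos': array([0.15303839, 0.55385243, 0.30307073]), 'eef_rot': array([ 0.70047799,  0.09456523,  0.70088734, -0.09562918]), 'wrist_force': array([-0.47320559,  1.14428176,  0.5879704 ]), 'torque': array([ 0.04751452, -0.04642515,  0.03238107]), 'width': 0.08517438138313595} 0.0726
```

View pics/top0.png

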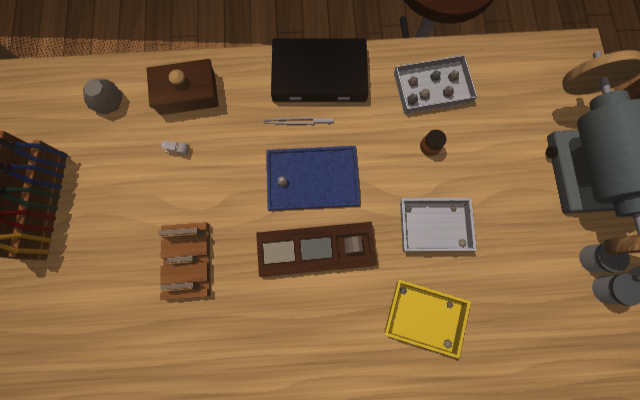

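View pics/side0.png

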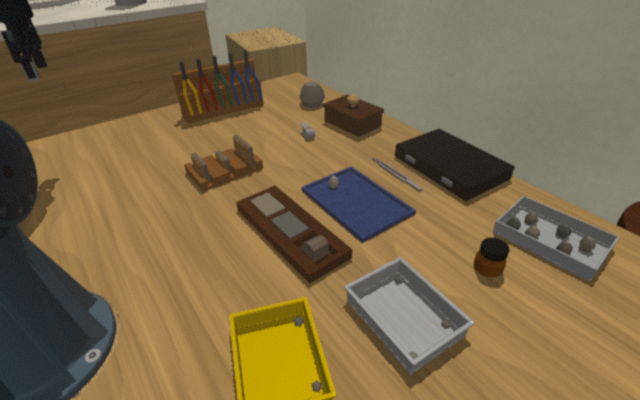

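The offcut sits in the board's right-hand recess, the -y end, at top (353,245). There are three candidates for the tin:
- Grey tin at (438,226): has three chips in its corners, so it fits the description.
- Yellow tin at (428,319): wrong colour.
- Grey tray at (435,84): holds six stones.

The rack is at (187,262), with slabs at rows 232, 260 and 287. Next I'll measure these and make one enlarged crop.

```bash
cat > m.py <<'E'
from h import *
import pickle
a,b=pickle.load(open('s0.pkl','rb'))
f=a['frame'];hsv=cv2.cvtColor(f,cv2.COLOR_RGB2HSV)
r=lambda p,z:np.round(ray(a,p,z),4)
def rect(mask,box,z,name):
    m=np.zeros_like(mask);x0,y0,x1,y1=box;m[y0:y1,x0:x1]=mask[y0:y1,x0:x1]
    m=cv2.morphologyEx(m,cv2.MORPH_CLOSE,np.ones((3,3)))
    c=max(cv2.findContours(m,0,2)[0],key=cv2.contourArea)
    c=cv2.convexHull(c)
    P=ray(a,c[:,0],z)[:,:2].astype(np.float32)*1000
    q=cv2.minAreaRect(P);print(name,np.round(q[0],1),np.round(q[1],1),round(q[2],2),'px',np.round(cv2.minAreaRect(c)[0]))
print([hsv[p[1],p[0]] for p in((265,265),(320,180),(410,247),(300,300),(440,225),(187,250),(180,233),(353,245),(280,252),(316,248))])
H,S,V=[hsv[...,i].astype(int) for i in range(3)]
u=lambda m:(m*255).astype(np.uint8)
rect(u((V<110)),(245,215,390,285),.024,'board')
rect(u((H>105)&(H<130)&(S>100)),(255,135,370,220),.012,'tray')
rect(u((S<70)),(392,190,485,262),.034,'tin')
cr=lambda x,y,w,h,k:cv2.resize(f[y:y+h,x:x+w,::-1],None,fx=k,fy=k,interpolation=cv2.INTER_CUBIC)
A=cr(150,215,70,90,6);B=cr(250,215,60,90,6)
g=b['frame'][120:210,170:280,::-1];G=cv2.resize(g,None,fx=3,fy=3,interpolation=cv2.INTER_CUBIC)
B=cv2.resize(f[190:280,330:480,::-1],(380,228))
out=np.zeros((540,800,3),np.uint8);out[:540,:420]=A;out[:270,420:750]=G;out[280:508,420:800]=B
cv2.imwrite('pics/crop1.png',out)
E
python3 m.py
```

```text
[array([ 10, 151,  64], dtype=uint8), array([115, 122,  96], dtype=uint8), array([  0,  10, 156], dtype=uint8), array([ 16, 134, 164], dtype=uint8), array([  0,   8, 160], dtype=uint8), array([ 12, 165, 133], dtype=uint8), array([ 14,  89, 123], dtype=uint8), array([ 14,  70, 120], dtype=uint8), array([ 17,  62, 135], dtype=uint8), array([22, 29, 97], dtype=uint8)]
board [448.4  -5.2] [107.8 271.1] 1.92 px [317. 250.]
tray [624.9  -4.8] [216.9 147.4] 89.48 px [312. 177.]
tin [ 489.3 -283.4] [166.1 122.5] 86.69 px [438. 224.]
```

View pics/crop1.png

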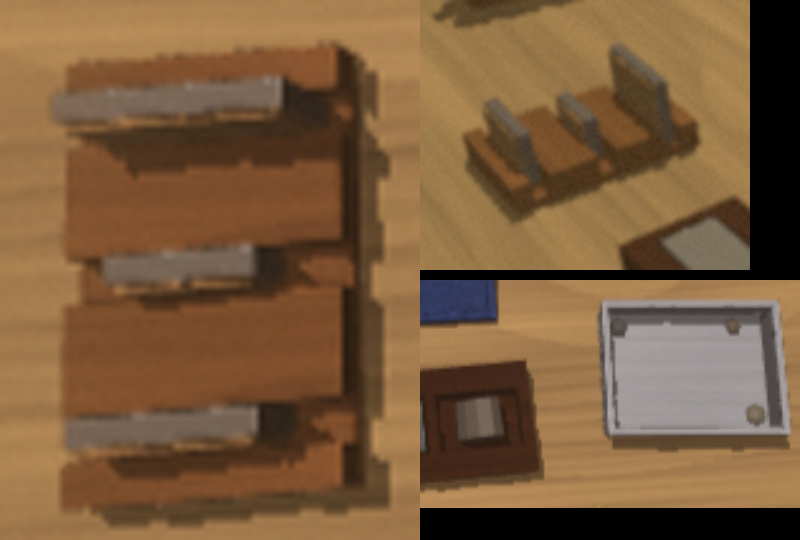

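The crop shows the rack slabs by length. The far one (crop 55–285) is large, the middle-groove one (105–260) is small, and the one nearest the robot (65–258, about top px (177,286)) is the middle-sized slab. The grey tin has its three corner chips, so it is the right one. Next I'll compute the first approach, above the offcut.

```bash
cat >> h.py <<'E'
from scipy.spatial.transform import Rotation as Rn
def plan(target,jaw_deg=None):
    """world TCP target -> dp (cm, tool axes), yaw (rad, about tool x)"""
    o=robot.observe();w,x,y,z=o['eef_rot'];R=Rn.from_quat([x,y,z,w]).as_matrix()
    dp=R.T@(np.array(target)-o['tcp_pos'])*100;yw=0
    cur=np.degrees(np.arctan2(R[1,1],R[0,1]))
    if jaw_deg is not None:
        d=(cur-jaw_deg+90)%180-90   # tool x is down: +yaw turns clockwise seen from above
        yw=np.radians(d)
    print('t',round(o['clock'],2),'tcp',np.round(o['tcp_pos'],4),'jaw',round(cur,2),'w',round(o['width'],4),'F',np.round(o['wrist_force'],1),'| dp',np.round(dp,2),'yaw',round(yw,3),'q6',round(o['q'][5],2),'tilt',np.round(R[:,0],4))
E
python3 - <<'E'
from h import *
import pickle
a,b=pickle.load(open('s0.pkl','rb'))
plan([.451,-.09,.24],2)
print(ray(a,[[160.8,283],[192.7,282.5],[161,288],[193,286]],.054))
print('offcut',ray(a,[[345,237],[362,236],[346,254],[363,253]],.04))
P=[ [345,259],[369,257] ,[342,233],[366,231]]
print(ray(a,P,.024))
E
```

```text
t 0.1 tcp [0.153  0.5539 0.3031] jaw 74.54 w 0.0852 F [-0.5  1.1  0.6] | dp [  6.37 -54.1   45.88] yaw 1.266 q6 -0.21 tilt [-8.0e-04 -1.4e-03 -1.0e+00]
[[0.39568877 0.33384568 0.054     ]
 [0.39247022 0.26567281 0.054     ]
 [0.38516399 0.33312626 0.054     ]
 [0.38507536 0.26496169 0.054     ]]
offcut [[ 0.47181056 -0.06995626  0.04      ]
 [ 0.47170063 -0.10832775  0.04      ]
 [ 0.43380913 -0.06919359  0.04      ]
 [ 0.4336667  -0.10718762  0.04      ]]
[[ 0.42402058 -0.06742821  0.024     ]
 [ 0.42511843 -0.12204902  0.024     ]
 [ 0.48340395 -0.06520104  0.024     ]
 [ 0.48461398 -0.12064774  0.024     ]]
```

>>> servo_tool([
  [6.4,-54.1,45.9],
  [6.4,-54.1,45.9],
  [6.4,-54.1,45.9],
  [6.4,-54.1,45.9],
  [6.4,-54.1,45.9],
  [6.4,-54.1,45.9],
  [6.4,-54.1,45.9],
  [6.4,-54.1,45.9],
  [6.4,-54.1,45.9],
  [6.4,-54.1,45.9],
  [6.4,-54.1,45.9],
  [6.4,-54.1,45.9],
  [6.4,-54.1,45.9],
  [6.4,-54.1,45.9],
  [6.4,-54.1,45.9],
  [6.4,-54.1,45.9],
  [6.4,-54.1,45.9],
  [6.4,-54.1,45.9],
  [6.4,-54.1,45.9],
  [6.4,-54.1,45.9],
], fingers=[1,1,1,1,1,1,1,1,1,1,1,1,1,1,1,1,1,1,1,1], yaw=[1.27,1.27,1.27,1.27,1.27,1.27,1.27,1.27,1.27,1.27,1.27,1.27,1.27,1.27,1.27,1.27,1.27,1.27,1.27,1.27])

```text
clock: 1.77
tcp_pos: [0.4508, -0.0893, 0.2392]
eef_rot: [0.507, 0.492, 0.508, -0.493]
wrist_force: [0.0, 0.1, -1.1]
width: 0.0853
```

```bash
python3 - <<'E'
from h import *
import pickle
s=snap('wrist','w1');pickle.dump(s,open('w1.pkl','wb'))
plan([.451,-.09,.24],2)
E
```

```text
t 1.82 tcp [ 0.4508 -0.0886  0.2394] jaw 1.79 w 0.0854 F [-0.   0.2 -0.6] | dp [-0.06  0.02  0.14] yaw -0.004 q6 -0.49 tilt [-0.0013  0.001  -1.    ]
```

View pics/w1.png

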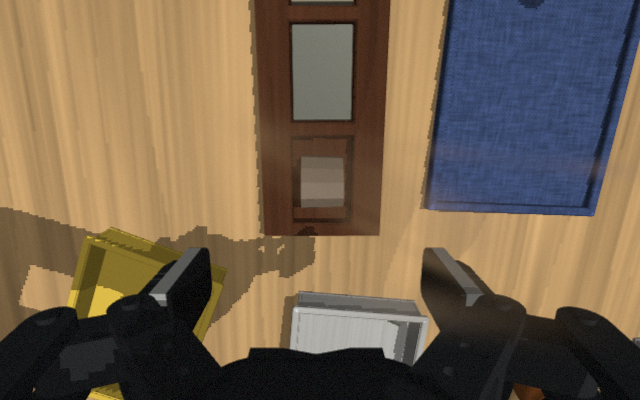

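The wrist view has up = +y and right = +x. The offcut top spans (301–344, 156–208), its recess mouth (293–352, 137–221), and the board's near corners are (264,235) and (380,235).

```bash
python3 - <<'E'
from h import *
import pickle
s=pickle.load(open('w1.pkl','rb'))
print('mouth',np.round(ray(s,[[294,138],[353,138],[293,221],[351,221]],.024),4))
print('board',np.round(ray(s,[[264,235],[380,235],[258,70],[387,70]],.024),4))
print('slabmid',np.round(ray(s,[[293,24],[354,24],[293,120],[352,120]],.024),4))
for z in(.038,.043): print('off',np.round(ray(s,[[302,157],[343,157],[301,208],[344,208]],z),4))
f=s['frame'];
for r in (165,185,200,): print(r,f[r,286:362,0])
E
```

```text
mouth [[ 0.4322 -0.0544  0.024 ]
 [ 0.4797 -0.053   0.024 ]
 [ 0.4323 -0.125   0.024 ]
 [ 0.4819 -0.1236  0.024 ]]
board [[ 0.4073 -0.1386  0.024 ]
 [ 0.5077 -0.1356  0.024 ]
 [ 0.404  -0.0034  0.024 ]
 [ 0.5028 -0.0006  0.024 ]]
slabmid [[ 0.4304  0.0296  0.024 ]
 [ 0.4757  0.0309  0.024 ]
 [ 0.4312 -0.0402  0.024 ]
 [ 0.4781 -0.0389  0.024 ]]
off [[ 0.4395 -0.0674  0.038 ]
 [ 0.4713 -0.0665  0.038 ]
 [ 0.4394 -0.1088  0.038 ]
 [ 0.4741 -0.1078  0.038 ]]
off [[ 0.4397 -0.0666  0.043 ]
 [ 0.4709 -0.0657  0.043 ]
 [ 0.4396 -0.1073  0.043 ]
 [ 0.4737 -0.1063  0.043 ]]
165 [ 92  95  91  93  88  80  78  86  89  82  77  74  74  74  79 103 111 111
 111 108 107 111 111 113 110 109 111 110 112 107 111 112 112 110 110 108
 108 109 110 112 109 111 108 110 109 108 108 110 110 105 109 109 107 111
 112 109 108  95  89  74  70  69  71  72  66  67  77  78  89  96  92  96
  90  95  91  91]
185 [ 86  89  90  88  83  77  63  57  59  65  64  64  63  64  82 123 134 136
 131 134 134 130 132 137 132 133 131 133 134 131 133 132 135 132 129 130
 131 131 133 133 128 128 131 130 134 130 133 131 130 130 132 132 132 131
 132 131 132 125 102  80  71  73  73  71  70  74  76  82  91  93  94  91
  95  94  96  92]
200 [ 83  82  86  82  80  73  59  51  50  53  54  54  54  55  73  95 104 103
 104 104 102  97  99  99  98  97  99 102 103 102 106 100 102 104 102 101
 105  97 100 105 102 101 102 102 102 104 103 102 103  97 100 102 105 100
 104 100 102  98  94  76  72  73  73  75  65  79  81  92  95  95  95  94
  99  97  99  92]
```

Recess centre is (0.4565, -0.089), board yaw is about 1.8°, and the offcut's faces sit symmetrically about x = 0.4565. Recess and offcut sizes match the given ones. Descending to grasp.

>>> servo_tool([
  [8,0.56,0.35],
  [8,0.56,0.35],
  [11,0.56,0.35],
  [12,0.56,0.35],
  [13,0.56,0.35],
  [13.5,0.56,0.35],
  [14,0.56,0.35],
  [14,0.56,0.35],
  [14,0.56,0.35],
  [14,0.56,0.35],
  [14,0.56,0.35],
  [14,0.56,0.35],
  [14,0.56,0.35],
  [14,0.56,0.35],
  [14,0.56,0.35],
  [14,0.56,0.35],
  [14,0.56,0.35],
], fingers=[0.8,0.8,0.8,0.8,0.8,0.8,0.8,0.8,0.8,0.2,0.2,0.2,0.2,0.2,0.2,0.2,0.2], yaw=[0,0,0,0,0,0,0,0,0,0,0,0,0,0,0,0,0], squeeze=50)

```text
clock: 3.23
tcp_pos: [0.4577, -0.0932, 0.1008]
eef_rot: [0.508, 0.492, 0.507, -0.492]
wrist_force: [-1.6, -0.5, 5.7]
width: 0.033
```

```bash
python3 - <<'E'
from h import *
plan([.487,-.282,.12],2)
E
```

```text
t 3.23 tcp [ 0.4577 -0.0932  0.1008] jaw 1.78 w 0.033 F [-1.6 -0.5  5.7] | dp [-1.9   2.35 18.96] yaw -0.004 q6 -0.49 tilt [ 1.1e-03 -7.0e-04 -1.0e+00]
```

>>> servo_tool([
  [-3,0,0],
  [-6,0,0],
  [-8,0,0],
  [-8,0.5,4],
  [-8,1,8],
  [-8,1.5,12],
  [-8,2,16],
  [-8,2.3,19],
  [-8,2.3,19],
  [-7,2.3,19],
  [-4,2.3,19],
  [-2,2.3,19],
  [-1,2.3,19],
  [0,2.3,19],
  [0,2.3,19],
  [0,2.3,19],
], fingers=[0.2,0.2,0.2,0.2,0.2,0.2,0.2,0.2,0.2,0.2,0.2,0.2,0.2,0.2,0.2,0.2], yaw=[0,0,0,0,0,0,0,0,0,0,0,0,0,0,0,0])

```text
clock: 4.57
tcp_pos: [0.4861, -0.2815, 0.0999]
eef_rot: [0.508, 0.492, 0.508, -0.492]
wrist_force: [-0.7, 0.2, -0.5]
width: 0.0328
```

```bash
python3 - <<'E'
from h import *
plan([.487,-.282,.12],2);print(robot.nose_length)
a=snap('side','s2')
cv2.imwrite('pics/s2c.png',cv2.resize(a['frame'][180:380,220:480,::-1],None,fx=2.5,fy=2.5))
E
```

```text
t 4.57 tcp [ 0.4861 -0.2815  0.0999] jaw 1.81 w 0.0328 F [-0.7  0.2 -0.5] | dp [-2.01  0.08  0.05] yaw -0.003 q6 -0.77 tilt [-3.e-04  3.e-04 -1.e+00]
0.0726
```

View pics/s2c.png

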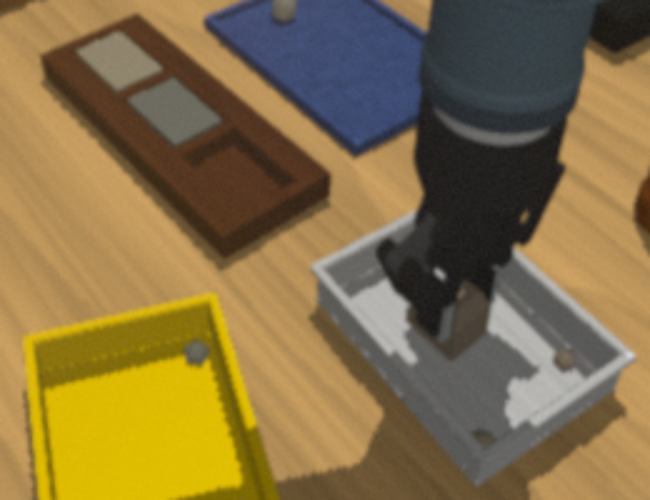

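The picture shows the offcut between the fingers inside the grey tin, just above the floor, with the board's near recess empty. Releasing, rising and going over the rack.

>>> servo_tool([
  [0,0,0],
  [0,0,0],
  [0,0,0],
  [0,0,0],
  [-2,0,0],
  [-5,0,0],
  [-9,0,0],
  [-13,0,0],
  [-14,0,0],
  [-14,-0.5,-4],
  [-14,-1,-8],
  [-14,-1.5,-12],
], fingers=[0.65,0.65,0.65,0.65,0.65,0.65,0.65,0.65,0.65,0.65,0.65,0.65], yaw=[0,0,0,0,0,0,0,0,0,0,0,0])

```text
clock: 5.62
tcp_pos: [0.4669, -0.1618, 0.2403]
eef_rot: [0.508, 0.493, 0.507, -0.493]
wrist_force: [1.0, -0.5, -0.0]
width: 0.0552
```

>>> servo_tool([
  [0,-6.3,-46.4],
  [0,-6.3,-46.4],
  [0,-6.3,-46.4],
  [0,-6.3,-46.4],
  [0,-6.3,-46.4],
  [0,-6.3,-46.4],
  [0,-6.3,-46.4],
  [0,-6.3,-46.4],
  [0,-6.3,-46.4],
  [0,-6.3,-46.4],
  [0,-6.3,-46.4],
  [0,-6.3,-46.4],
  [0,-6.3,-46.4],
  [0,-6.3,-46.4],
  [0,-6.3,-46.4],
  [0,-6.3,-46.4],
  [0,-6.3,-46.4],
], fingers=[1,1,1,1,1,1,1,1,1,1,1,1,1,1,1,1,1], yaw=[-1.5,-1.5,-1.5,-1.5,-1.5,-1.5,-1.5,-1.5,-1.5,-1.5,-1.5,-1.5,-1.5,-1.5,-1.5,-1.5,-1.5])

```text
clock: 7.03
tcp_pos: [0.3905, 0.2981, 0.2399]
eef_rot: [0.707, 0.015, 0.707, -0.015]
wrist_force: [0.4, -0.9, -0.4]
width: 0.0856
```

```bash
python3 - <<'E'
from h import *
import pickle
s=snap('wrist','w2');t=snap('top','t2');pickle.dump((s,t),open('w2.pkl','wb'))
plan([.39,.30,.24],88)
c=t['frame'][190:262,390:480,::-1]
o=s['frame'][:,:,::-1].copy();o[:144,:180]=cv2.resize(c,None,fx=2,fy=2)
cv2.imwrite('pics/w2b.png',o)
E
```

```text
t 7.13 tcp [0.3904 0.2983 0.24  ] jaw 87.57 w 0.0856 F [0.8 0.4 0.8] | dp [-0.    0.16 -0.05] yaw -0.008 q6 -1.12 tilt [ 2.e-04  0.e+00 -1.e+00]
```

View pics/w2b.png

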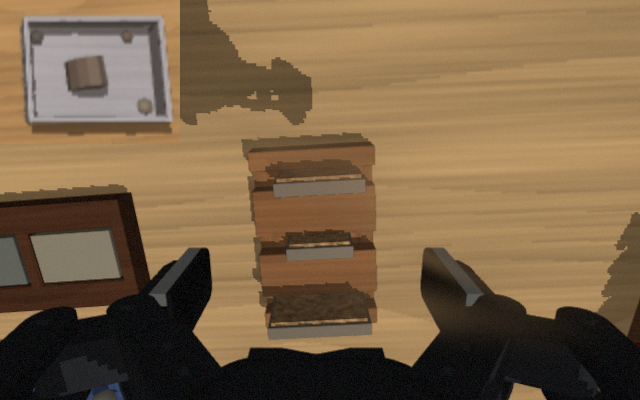

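The offcut lies in the tin. The middle slab is the top one in the wrist view, its stone top edge at (273–365, 180–194). Small is at row 252 and large at row 328.

```bash
python3 - <<'E'
from h import *
import pickle
s,t=pickle.load(open('w2.pkl','rb'))
R=cv2.Rodrigues(np.array(s['rvec'],float))[0];print('cam',-R.T@np.array(s['tvec']).ravel())
f=s['frame'];m=(cv2.cvtColor(f,cv2.COLOR_RGB2HSV)[...,1]<60).astype(np.uint8)
m2=np.zeros_like(m);m2[174:202,262:376]=m[174:202,262:376]
c=max(cv2.findContours(m2,0,2)[0],key=cv2.contourArea);print(cv2.boundingRect(c))
q=cv2.boxPoints(cv2.minAreaRect(ray(s,c[:,0],.054)[:,:2].astype(np.float32)*1000));print(np.round(q,1),cv2.minAreaRect(ray(s,c[:,0],.054)[:,:2].astype(np.float32)*1000))
tr=cv2.cvtColor(t['frame'],cv2.COLOR_RGB2HSV)
# rack front edges in wrist
print('rack edges',np.round(ray(s,[[246,149],[374,146],[256,190],[374,186]],.026),4))
E
```

```text
cam [0.3252313  0.29971758 0.30921639]
(279, 195, 2, 2)
[[393.  269.7]
 [393.7 268.9]
 [394.1 269.2]
 [393.4 270.1]] ((393.5577087402344, 269.4704895019531), (0.5353487730026245, 1.1001646518707275), 42.683162689208984)
rack edges [[0.3608 0.2417 0.026 ]
 [0.363  0.345  0.026 ]
 [0.3952 0.2467 0.026 ]
 [0.3962 0.3449 0.026 ]]
```

```bash
python3 - <<'E'
from h import *
import pickle
s,t=pickle.load(open('w2.pkl','rb'))
f=s['frame'].astype(int)
print((f[172:204,[290,320,350],0]-f[172:204,[290,320,350],2]).T);print(f[172:204,320,0])
print(f[188,264:282],'\n',f[186,356:374])
print(np.round(ray(s,[[273,181],[365,180],[274,194],[365,192]],.054),4))
E
```

```text
[[42 40 38 40 38 37 61 66 66 56 35 27 31 29 31 31 31 32 29 28 30 31 31 30
  41 66 75 75 79 76 74 77]
 [44 44 42 41 60 69 74 57 38 32 34 34 32 33 31 33 31 33 30 33 33 30 33 62
  75 77 74 72 75 74 73 77]
 [45 48 58 77 82 77 53 37 35 37 37 36 37 36 36 37 37 37 37 36 36 57 74 75
  75 73 72 73 73 76 75 75]]
[ 91  89  90  90 121 143 149 115  87  98 119 122 123 122 121 121 124 124
 122 124 120 120 123 132 136 133 133 132 128 131 133 136]
[[ 56  37  25]
 [ 54  37  22]
 [ 54  37  15]
 [ 57  38  20]
 [ 58  41  26]
 [ 59  40  28]
 [ 55  34  19]
 [ 59  40  25]
 [ 53  41  28]
 [ 99  88  74]
 [119 107  92]
 [120 106  91]
 [120 108  93]
 [119 105  91]
 [119 106  90]
 [120 108  90]
 [119 104  88]
 [120 106  90]] 
 [[128 111  92]
 [125 110  90]
 [127 110  89]
 [127 108  86]
 [130 113  92]
 [130 113  93]
 [129 112  93]
 [130 112  91]
 [129 111  92]
 [115  94  70]
 [122  88  61]
 [126  91  59]
 [127  89  57]
 [130  92  58]
 [131  92  60]
 [132  94  60]
 [135  98  65]
 [134  96  62]]
[[0.382  0.2652 0.054 ]
 [0.3843 0.3338 0.054 ]
 [0.392  0.2652 0.054 ]
 [0.3935 0.3337 0.054 ]]
```

```bash
python3 - <<'E'
from h import *
import pickle
s,t=pickle.load(open('w2.pkl','rb'))
for d in(.045,.05,.055,.06,.065,.07): 
  p=ray(s,[[208,250],[424,250],[162,296],[470,296]],.24-d);print(d,np.round(p-np.array([.3904,.2983,.24]),4)[:,:2].tolist(), np.linalg.norm(p[0]-p[1]),np.linalg.norm(p[2]-p[3]))
plan([.387,.2995,.15],89.5)
E
```

```text
0.045 [[-0.016, -0.0388], [-0.0126, 0.0372], [0.0014, -0.0578], [0.0064, 0.0547]] 0.07605009592223394 0.11259874546163438
0.05 [[-0.0138, -0.0405], [-0.0103, 0.0388], [0.0043, -0.0604], [0.0095, 0.057]] 0.07937930711435258 0.11752793061338893
0.055 [[-0.0116, -0.0423], [-0.008, 0.0403], [0.0072, -0.063], [0.0127, 0.0593]] 0.0827085183064712 0.1224571157651435
0.06 [[-0.0095, -0.044], [-0.0057, 0.0419], [0.0101, -0.0656], [0.0158, 0.0616]] 0.08603772949858977 0.12738630091689804
0.065 [[-0.0073, -0.0458], [-0.0034, 0.0435], [0.0131, -0.0682], [0.019, 0.064]] 0.08936694069070836 0.13231548606865262
0.07 [[-0.0052, -0.0476], [-0.0011, 0.045], [0.016, -0.0708], [0.0221, 0.0663]] 0.09269615188282698 0.13724467122040718
t 7.13 tcp [0.3904 0.2983 0.24  ] jaw 87.57 w 0.0856 F [0.8 0.4 0.8] | dp [ 9.    0.1  -0.35] yaw -0.034 q6 -1.12 tilt [ 2.e-04  0.e+00 -1.e+00]
```

>>> servo_tool([
  [3,0.1,-0.35],
  [6,0.1,-0.35],
  [9,0.1,-0.35],
  [10,0.1,-0.35],
  [11,0.1,-0.35],
  [12,0.1,-0.35],
  [13,0.1,-0.35],
  [13.3,0.1,-0.35],
  [13.3,0.1,-0.35],
  [13.3,0.1,-0.35],
  [13.3,0.1,-0.35],
  [13.3,0.1,-0.35],
  [13.3,0.1,-0.35],
  [13.3,0.1,-0.35],
  [13.3,0.1,-0.35],
], fingers=[1,1,1,1,1,1,1,1,1,0.6,0.6,0.6,0.6,0.6,0.6], yaw=[-0.034,-0.034,-0.034,-0.034,-0.034,-0.034,-0.034,-0.034,-0.034,-0.034,-0.034,-0.034,-0.034,-0.034,-0.034], squeeze=25)

```text
clock: 8.38
tcp_pos: [0.3873, 0.3006, 0.1079]
eef_rot: [0.708, 0.002, 0.706, -0.002]
wrist_force: [0.9, -1.0, 6.3]
width: 0.0689
```

```bash
python3 - <<'E'
from h import *
plan([.387,.2995,.107],89.5)
E
```

```text
t 8.38 tcp [0.3873 0.3006 0.1079] jaw 89.68 w 0.0689 F [ 0.9 -1.   6.3] | dp [ 0.09 -0.11 -0.03] yaw 0.003 q6 -1.15 tilt [ 1.9e-03  6.0e-04 -1.0e+00]
```

>>> servo_tool([
  [-1,0,0],
  [-3,0,0],
  [-5,0,0],
  [-7,0,0],
  [-9,0,0],
  [-10,-1.7,1.3],
  [-10,-4.2,3.3],
  [-10,-7,5.4],
  [-10,-10,7.8],
  [-10,-13,10.1],
  [-10,-16,12.4],
  [-10,-19,14.8],
  [-10,-22,17.1],
  [-10,-25,19.4],
  [-10,-28,21.8],
  [-10,-31,24.1],
  [-10,-32.5,25.3],
  [-10,-33.4,26],
  [-10,-33.4,26],
  [-9,-33.4,26],
], fingers=[0.6,0.6,0.6,0.6,0.6,0.6,0.6,0.6,0.6,0.6,0.6,0.6,0.6,0.6,0.6,0.6,0.6,0.6,0.6,0.6], yaw=[0,0,0,0,0,-0.037,-0.037,-0.037,-0.037,-0.037,-0.037,-0.037,-0.037,-0.037,-0.037,-0.037,-0.037,-0.037,-0.037,-0.037])

```text
clock: 10.05
tcp_pos: [0.6452, -0.0348, 0.1985]
eef_rot: [0.708, -0.011, 0.706, 0.011]
wrist_force: [0.5, 0.3, -1.0]
width: 0.0692
```

>>> servo_tool([
  [2,0,0],
  [4,0,0],
  [6,0,0],
  [7,0,0],
  [8,0,0],
  [8,0,0],
  [8,0,0],
], fingers=[0.6,0.6,0.6,0.6,0.6,0.6,0.6], yaw=[0,0,0,0,0,0,0])

```text
clock: 10.63
tcp_pos: [0.6443, -0.0344, 0.1168]
eef_rot: [0.707, -0.011, 0.707, 0.011]
wrist_force: [0.8, -0.5, -0.8]
width: 0.0692
```

```bash
python3 - <<'E'
from h import *
plan([.645,-.035,.106],91.8)
a=snap('side','s3');b=snap('wrist','w3')
o=np.vstack([cv2.resize(a['frame'][110:250,280:440],(640,560)),]);cv2.imwrite('pics/s3c.png',o[:,:,::-1])
E
```

```text
t 10.63 tcp [ 0.6443 -0.0344  0.1168] jaw 91.83 w 0.0692 F [ 0.8 -0.5 -0.8] | dp [ 1.08 -0.06  0.07] yaw 0.001 q6 -1.84 tilt [-6.e-04  2.e-04 -1.e+00]
```

View pics/s3c.png

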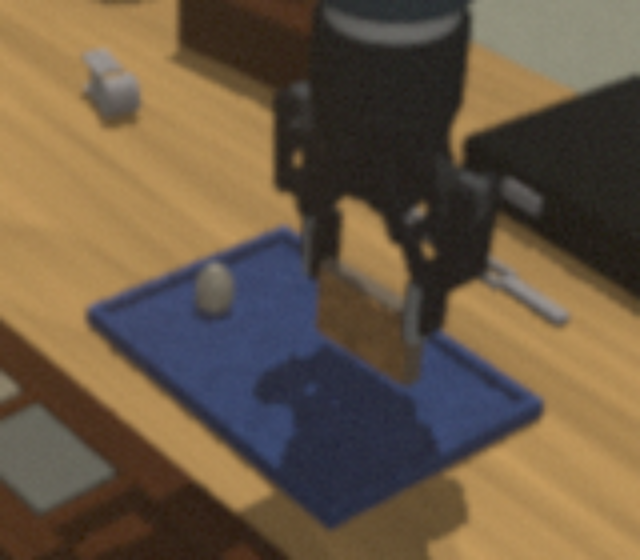

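The slab hangs upright over the tray, cork side towards the robot. I'll touch down and start rolling it over by moving its top towards -x.

>>> servo_tool([
  [0.6,0,0],
  [1.0,0,0],
  [1.15,0,0],
  [1.2,0,-0.2],
  [1.2,0,-0.5],
  [1.22,0,-0.8],
  [1.25,0,-1.05],
  [1.35,0,-1.4],
  [1.45,0,-1.75],
  [1.55,0,-2.05],
  [1.55,0,-2.05],
  [1.55,0,-2.05],
], fingers=[0.6,0.6,0.6,0.6,0.6,0.6,0.6,0.6,0.6,0.6,0.6,0.6], yaw=[0,0,0,0,0,0,0,0,0,0,0,0], squeeze=20)

```text
clock: 11.73
tcp_pos: [0.6273, -0.0362, 0.105]
eef_rot: [0.71, -0.011, 0.704, 0.01]
wrist_force: [4.2, 2.0, 11.6]
width: 0.0693
```

```bash
python3 - <<'E'
from h import *
plan([.645,-.035,.106],91.8)
a=snap('side','s4')
cv2.imwrite('pics/s4c.png',cv2.resize(a['frame'][130:230,310:420,::-1],None,fx=5,fy=5,interpolation=cv2.INTER_CUBIC))
E
```

```text
t 11.73 tcp [ 0.6273 -0.0362  0.105 ] jaw 91.78 w 0.0693 F [ 4.2  2.  11.6] | dp [-0.08  0.07  1.77] yaw -0.0 q6 -1.85 tilt [ 0.009  -0.0014 -1.    ]
```

View pics/s4c.png

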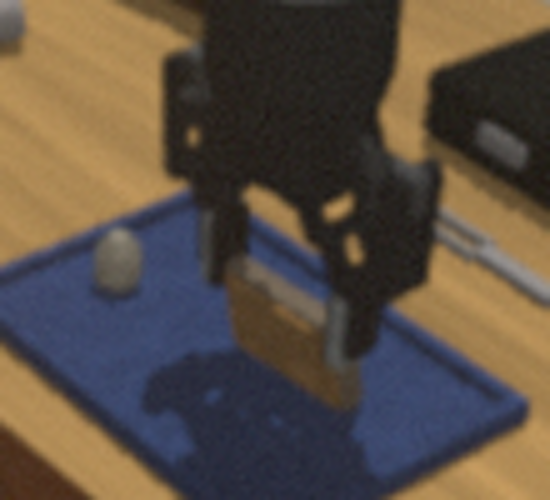

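The slab slid instead of turning: the grip holds it too firmly. It is still upright, so I'll unload it, release it standing, and tip it gently with shut fingers from its polished (+x) side.

>>> servo_tool([
  [-0.2,0,0],
  [-0.35,0,0],
  [-0.35,0,0],
  [-0.35,0,0],
  [-0.35,0,0],
  [-0.35,0,0],
  [-0.35,0,0],
  [-1,0,0],
  [-2,0,0],
  [-4,0,0],
  [-4,0,0],
], fingers=[0.6,0.6,0.6,1,1,1,1,1,1,1,1], yaw=[0,0,0,0,0,0,0,0,0,0,0])

```text
clock: 12.7
tcp_pos: [0.6264, -0.0363, 0.146]
eef_rot: [0.709, -0.012, 0.705, 0.01]
wrist_force: [1.3, -1.0, 0.9]
width: 0.0856
```

>>> servo_tool([
  [-1,0,1],
  [-2,0,3],
  [-2,0,5],
  [-2,0,5],
  [-2,0,5],
  [-2,0,5],
  [-2,0,5],
], fingers=[1,0,0,0,0,0,0], yaw=[0,0,0,0,0,0,0])

```text
clock: 13.28
tcp_pos: [0.673, -0.0341, 0.1607]
eef_rot: [0.706, -0.011, 0.708, 0.011]
wrist_force: [0.2, -0.7, 0.0]
width: 0.0119
```

```bash
python3 - <<'E'
from h import *
plan([.675,-.035,.113],91.8)
a=snap('side','s5');b=snap('wrist','w5')
A=cv2.resize(a['frame'][120:230,310:420],(400,400));B=cv2.resize(b['frame'],(400,250))
o=np.zeros((400,800,3),np.uint8);o[:,:400]=A;o[:250,400:]=B
cv2.imwrite('pics/s5c.png',o[:,:,::-1])
E
```

```text
t 13.28 tcp [ 0.673  -0.0341  0.1607] jaw 91.79 w 0.0119 F [ 0.2 -0.7  0. ] | dp [ 4.77 -0.1   0.21] yaw -0.0 q6 -1.83 tilt [-1.7e-03  3.0e-04 -1.0e+00]
```

View pics/s5c.png

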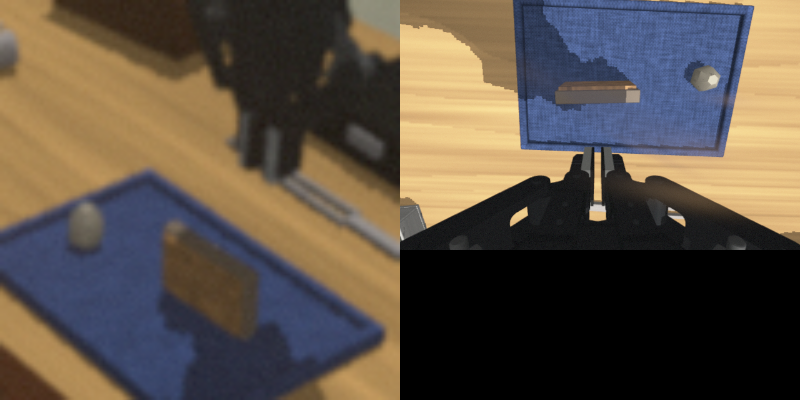

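The slab stands free and upright on the tray. Tipping it gently.

>>> servo_tool([
  [2.5,0,0],
  [4.5,0,0],
  [4.6,0,-0.5],
  [4.6,0,-1.5],
  [4.6,0,-2.2],
  [4.6,0,-2.5],
  [4.6,0,-2.8],
  [4.6,0,-3.1],
  [4.6,0,-3.4],
  [4.6,0,-3.7],
  [4.6,0,-4.0],
  [4.6,0,-4.3],
  [4.6,0,-4.6],
  [4.6,0,-4.9],
  [4.6,0,-5.2],
  [4.6,0,-5.5],
  [4.6,0,-5.5],
  [4.6,0,-5.5],
  [4.6,0,-5.5],
], fingers=[0,0,0,0,0,0,0,0,0,0,0,0,0,0,0,0,0,0,0], yaw=[0,0,0,0,0,0,0,0,0,0,0,0,0,0,0,0,0,0,0])

```text
clock: 14.97
tcp_pos: [0.6192, -0.036, 0.1155]
eef_rot: [0.707, -0.011, 0.707, 0.011]
wrist_force: [0.1, -0.2, 0.1]
width: -0.0
```

>>> servo_tool([
  [0,0,0],
  [-2,0,0],
  [-5,0,-1],
  [-8,0,-2],
  [-12,0,-2],
  [-13,0,-2],
  [-13,0,-2],
  [-13,0,-2],
  [-13,0,-2],
], fingers=[1,1,1,1,1,1,1,1,1], yaw=[0,0,0,0,0,0,0,0,0])

```text
clock: 15.72
tcp_pos: [0.5984, -0.0364, 0.2438]
eef_rot: [0.706, -0.011, 0.708, 0.011]
wrist_force: [0.2, -0.1, 0.2]
width: 0.0852
```

```bash
python3 - <<'E'
from h import *
import pickle
plan([.6,-.035,.113],1.8)
b=snap('wrist','w6');pickle.dump(b,open('w6.pkl','wb'))
E
```

```text
t 15.72 tcp [ 0.5984 -0.0364  0.2438] jaw 91.79 w 0.0852 F [ 0.2 -0.1  0.2] | dp [13.08  0.12  0.19] yaw 1.571 q6 -1.86 tilt [-2.2e-03  6.0e-04 -1.0e+00]
```

View pics/w6.png

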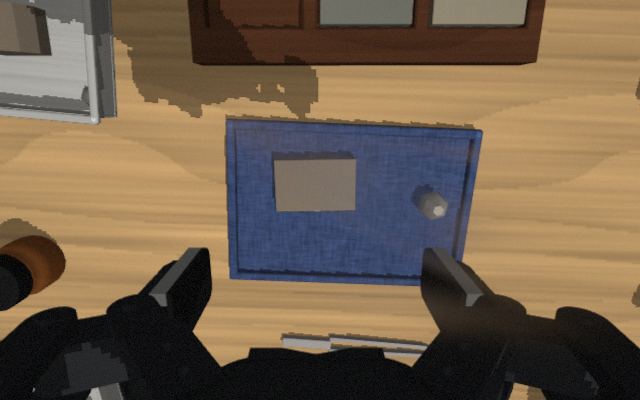

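The slab lies face up on the tray at (274–356, 158–211), clear of the crystal at (433,205).

```bash
python3 - <<'E'
from h import *
import pickle
s=pickle.load(open('w6.pkl','rb'));f=s['frame'].astype(int)
m=((f[...,0]-f[...,2])>-5).astype(np.uint8);k=np.zeros_like(m);k[145:225,262:370]=m[145:225,262:370]
k=cv2.morphologyEx(k,cv2.MORPH_OPEN,np.ones((5,5)))
c=max(cv2.findContours(k,0,2)[0],key=cv2.contourArea)
q=cv2.minAreaRect(ray(s,c[:,0],.020)[:,:2].astype(np.float32)*1000);print(cv2.boundingRect(c),q)
tgt=[q[0][0]/1000,q[0][1]/1000,.15];plan(tgt,1.8)
print('tray',np.round(ray(s,[[228,119],[481,131],[230,281],[463,287]],.012),4))
print('board',np.round(ray(s,[[193,64],[537,64]],.024),4))
E
```

```text
(274, 157, 82, 55) ((602.37890625, -38.25050735473633), (47.11640930175781, 69.47042846679688), 2.631734609603882)
t 15.77 tcp [ 0.5982 -0.0363  0.2432] jaw 91.79 w 0.0857 F [-0.2  0.1 -0.4] | dp [ 9.32 -0.22  0.44] yaw 1.571 q6 -1.86 tilt [-3.4e-03  9.0e-04 -1.0e+00]
tray [[ 0.5501 -0.1127  0.012 ]
 [ 0.5537  0.1013  0.012 ]
 [ 0.701  -0.116   0.012 ]
 [ 0.7008  0.1064  0.012 ]]
board [[ 0.5085 -0.1355  0.024 ]
 [ 0.5004  0.1314  0.024 ]]
```

>>> servo_tool([
  [3,-0.2,0.4],
  [6,-0.2,0.4],
  [8,-0.2,0.4],
  [8,-0.2,0.4],
  [8,-0.2,0.4],
  [8,-0.2,0.4],
  [8,-0.2,0.4],
  [8,-0.2,0.4],
  [8,-0.2,0.4],
  [8,-0.2,0.4],
  [8,-0.2,0.4],
  [8,-0.2,0.4],
  [8,-0.2,0.4],
  [8,-0.2,0.4],
  [8,-0.2,0.4],
  [8,-0.2,0.4],
], fingers=[0.7,0.7,0.7,0.7,0.7,0.7,0.7,0.7,0.7,0.7,0.7,0.7,0.7,0.7,0.7,0.7], yaw=[1.57,1.57,1.57,1.57,1.57,1.57,1.57,1.57,1.57,1.57,1.57,1.57,1.57,1.57,1.57,1.57])

```text
clock: 17.1
tcp_pos: [0.6026, -0.0383, 0.1643]
eef_rot: [0.508, 0.491, 0.509, -0.492]
wrist_force: [-0.4, -0.5, -0.4]
width: 0.0598
```

```bash
python3 - <<'E'
from h import *
import pickle
plan([.6023,-.0382,.084],1.8)
s=snap('wrist','w7');f=s['frame'].astype(int)
m=((f[...,0]-f[...,2])>-5).astype(np.uint8)
e=proj(s,[[.6023,-.0382,.02]])[0];print(e)
x,y=map(int,e);k=np.zeros_like(m);k[max(0,y-110):y+110,x-90:x+90]=m[max(0,y-110):y+110,x-90:x+90]
k=cv2.morphologyEx(k,cv2.MORPH_OPEN,np.ones((5,5)))
for c in cv2.findContours(k,0,2)[0]:
    if cv2.contourArea(c)>500: print(cv2.boundingRect(c),cv2.minAreaRect(ray(s,c[:,0],.020)[:,:2].astype(np.float32)*1000))
E
```

```text
t 17.1 tcp [ 0.6026 -0.0383  0.1643] jaw 1.96 w 0.0598 F [-0.4 -0.5 -0.4] | dp [ 8.03 -0.02 -0.  ] yaw 0.003 q6 -0.29 tilt [-1.9e-03  5.0e-04 -1.0e+00]
[315.12707244 205.38063731]
(280, 149, 74, 106) ((603.42431640625, -36.99531555175781), (45.632362365722656, 69.77764892578125), 2.457595109939575)
(225, 95, 180, 220) ((606.7606811523438, -47.37897491455078), (146.50392150878906, 123.93208312988281), 88.0458984375)
```

>>> servo_tool([
  [3,0.05,-0.05],
  [5,0.05,-0.05],
  [6,0.05,-0.05],
  [7,0.05,-0.05],
  [7.7,0.05,-0.05],
  [8,0.05,-0.05],
  [8,0.05,-0.05],
  [8,0.05,-0.05],
  [8,0.05,-0.05],
  [8,0.05,-0.05],
  [8,0.05,-0.05],
  [8,0.05,-0.05],
  [8,0.05,-0.05],
  [8,0.05,-0.05],
], fingers=[0.7,0.7,0.7,0.7,0.7,0.7,0.7,0.45,0.45,0.45,0.45,0.45,0.45,0.45], yaw=[-0.008,-0.008,-0.008,-0.008,-0.008,-0.008,-0.008,-0.008,-0.008,-0.008,-0.008,-0.008,-0.008,-0.008], squeeze=50)

```text
clock: 18.32
tcp_pos: [0.6045, -0.0381, 0.0866]
eef_rot: [0.511, 0.49, 0.509, -0.49]
wrist_force: [-0.2, 0.3, 6.0]
width: 0.044
```

>>> servo_tool([
  [-0.5,0,0],
  [-2,0,0],
  [-4,0,0],
  [-4,0,0],
], fingers=[0.45,0.45,0.45,0.45], yaw=[0,0,0,0])

```text
clock: 18.65
tcp_pos: [0.6055, -0.0383, 0.1288]
eef_rot: [0.512, 0.491, 0.508, -0.489]
wrist_force: [1.7, -0.8, -0.5]
width: 0.0436
```

```bash
python3 - <<'E'
from h import *
plan([.4565,-.089,.14],1.8)
b=snap('wrist','w8')
s=snap('side','s8');f=b['frame']
cv2.imwrite('pics/s8c.png',np.hstack([cv2.resize(f,(480,300)),cv2.resize(s['frame'][130:230,290:390],(300,300))])[:,:,::-1])
E
```

```text
t 18.65 tcp [ 0.6055 -0.0383  0.1288] jaw 2.3 w 0.0436 F [ 1.7 -0.8 -0.5] | dp [ -1.19 -15.08   4.47] yaw 0.009 q6 -0.3 tilt [ 0.005  -0.0013 -1.    ]
```

View pics/s8c.png

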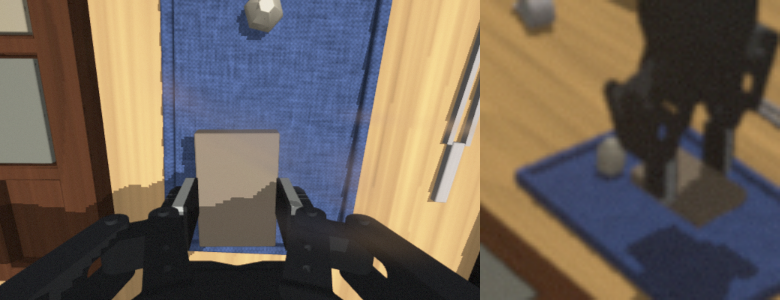

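Held level by its two long edges. Checking its centre relative to the TCP.

```bash
python3 - <<'E'
from h import *
s=snap('wrist')
tc=robot.observe()['tcp_pos'];f=s['frame'].astype(int)
g=cv2.GaussianBlur(s['frame'],(3,3),0).astype(int);col=g[150:345,318];d=(col[:,0]-col[:,2]);print([ (150+i,int(d[i])) for i in range(1,195) if abs(d[i]-d[i-1])>8])
row=g[225];dd=row[:,0]-row[:,2];print([(i,int(dd[i]),row[i,0]) for i in range(235,400) if abs(row[i,0]-row[i-1,0])>12])
for z in(.062,.066): print(np.round((ray(s,[[261,174],[372,174],[265,328],[366,328]],z)-tc)*1000,1)[:,:2].tolist())
E
```

```text
[(172, -27), (173, -6), (174, 4), (328, -4), (329, -29), (330, -48), (331, -57), (340, -19), (341, 53), (342, 94)]
[(237, -65, np.int64(77)), (244, -59, np.int64(69)), (245, -46, np.int64(52)), (260, -16, np.int64(70)), (261, 14, np.int64(113)), (262, 33, np.int64(151)), (263, 38, np.int64(166)), (371, -17, np.int64(122)), (372, -44, np.int64(101))]
[[-21.4, 36.0], [21.5, 37.7], [-19.7, -32.7], [24.4, -31.0]]
[[-20.8, 36.9], [20.8, 38.5], [-19.2, -29.8], [23.7, -28.2]]
```

>>> servo_tool([
  [-1,0,0],
  [-1,-2,0.6],
  [-1,-5,1.6],
  [-1,-8,2.5],
  [-1,-11,3.5],
  [-1,-13.5,4.2],
  [-1,-15,4.7],
  [-1,-15.2,4.7],
  [-0.5,-15.2,4.7],
  [0.5,-15.2,4.7],
  [1.5,-15.2,4.7],
  [1.5,-15.2,4.7],
  [1.5,-15.2,4.7],
], fingers=[0.45,0.45,0.45,0.45,0.45,0.45,0.45,0.45,0.45,0.45,0.45,0.45,0.45], yaw=[0.009,0.009,0.009,0.009,0.009,0.009,0.009,0.009,0.009,0.009,0.009,0.009,0.009])

```text
clock: 19.88
tcp_pos: [0.4533, -0.0903, 0.109]
eef_rot: [0.507, 0.492, 0.509, -0.492]
wrist_force: [0.0, -0.2, -1.3]
width: 0.0439
```

```bash
python3 - <<'E'
from h import *
plan([.4557,-.0915,.10],1.8)
s=snap('wrist','w9');t=snap('side','s9')
A=cv2.resize(s['frame'],(560,350));B=cv2.resize(t['frame'][200:290,270:370],(400,360))
cv2.imwrite('pics/s9c.png',np.hstack([s['frame'][100:360,180:460],cv2.resize(t['frame'][190:290,260:370],(286,260))])[:,:,::-1])
E
```

```text
t 19.88 tcp [ 0.4533 -0.0903  0.109 ] jaw 1.81 w 0.0439 F [ 0.  -0.2 -1.3] | dp [0.9  0.24 0.13] yaw 0.0 q6 -0.49 tilt [-0.0026  0.0013 -1.    ]
```

View pics/s9c.png

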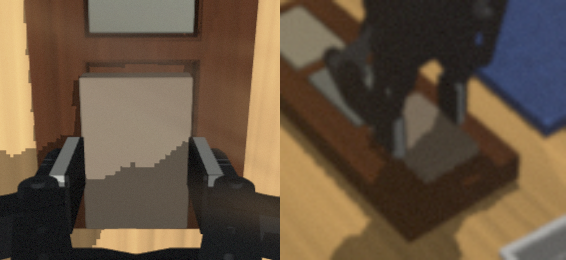

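>>> servo_tool([
  [0,0.22,0.12],
  [0.2,0.22,0.12],
  [0.5,0.22,0.12],
  [0.8,0.22,0.12],
  [1.1,0.22,0.12],
  [1.3,0.22,0.12],
  [1.3,0.22,0.12],
], fingers=[0.45,0.45,0.45,0.45,0.45,0.45,0.45], yaw=[0,0,0,0,0,0,0])

```text
clock: 20.57
tcp_pos: [0.4562, -0.0915, 0.0978]
eef_rot: [0.507, 0.493, 0.508, -0.492]
wrist_force: [-1.4, 5.4, 11.2]
width: 0.0441
```

```bash
python3 - <<'E'
from h import *
plan([.4557,-.0915,.093],1.8)
t=snap('side','s10');s=snap('wrist','w10')
cv2.imwrite('pics/s10c.png',np.hstack([s['frame'][100:360,180:460],cv2.resize(t['frame'][190:290,260:370],(286,260))])[:,:,::-1])
E
```

```text
t 20.57 tcp [ 0.4562 -0.0915  0.0978] jaw 1.77 w 0.0441 F [-1.4  5.4 11.2] | dp [ 0.48 -0.05 -0.  ] yaw -0.001 q6 -0.49 tilt [ 4.0e-04  1.1e-03 -1.0e+00]
```

Contact pushes the tool towards +y (5.4 N), so the slab is riding the chamfer on its -y side. Shifting it +y.

>>> servo_tool([
  [-0.1,0,-0.1],
  [-0.1,0,-0.2],
  [0.1,0,-0.2],
  [0.2,0,-0.2],
  [0.2,0,-0.2],
  [0.2,0,-0.2],
], fingers=[0.45,0.45,0.45,0.45,0.45,0.45], yaw=[0,0,0,0,0,0])

```text
clock: 21.17
tcp_pos: [0.4554, -0.0899, 0.0949]
eef_rot: [0.507, 0.492, 0.508, -0.492]
wrist_force: [-0.5, -0.5, -0.9]
width: 0.0438
```

```bash
python3 - <<'E'
from h import *
plan([.4557,-.0895,.093],1.8)
s=snap('wrist','w11');g=cv2.GaussianBlur(s['frame'],(3,3),0).astype(int);col=g[100:380,318]
print([(100+i,col[i].tolist()) for i in range(1,280) if abs(col[i]-col[i-1]).max()>10])
for z in (.026,.03):
  print(ray(s,[[318,174],[318,328]],z))
E
```

```text
t 21.17 tcp [ 0.4554 -0.0899  0.0949] jaw 1.77 w 0.0438 F [-0.5 -0.5 -0.9] | dp [ 0.19  0.03 -0.04] yaw -0.001 q6 -0.48 tilt [-9.e-04  6.e-04 -1.e+00]
[(135, [119, 118, 107]), (136, [99, 95, 85]), (137, [81, 71, 62]), (138, [70, 57, 47]), (142, [91, 67, 53]), (177, [120, 108, 91]), (178, [138, 123, 105]), (264, [120, 107, 93]), (265, [100, 89, 77]), (330, [69, 54, 43]), (331, [59, 39, 30]), (347, [112, 78, 53]), (348, [177, 137, 94]), (349, [215, 173, 119]), (352, [199, 161, 112]), (353, [136, 112, 79]), (354, [64, 56, 42]), (355, [28, 28, 26])]
[[ 0.45558804 -0.05380174  0.026     ]
 [ 0.45782722 -0.12510651  0.026     ]]
[[ 0.45554479 -0.05297519  0.03      ]
 [ 0.45771917 -0.12221657  0.03      ]]
```

It slipped in with no load. Lowering a little more, then releasing.

>>> servo_tool([
  [0.1,0,0],
  [0.2,0,0],
  [0.3,0,0],
  [0.3,0,0],
], fingers=[0.45,0.45,0.45,0.45], yaw=[0,0,0,0])

```text
clock: 21.55
tcp_pos: [0.4558, -0.09, 0.0945]
eef_rot: [0.507, 0.492, 0.508, -0.492]
wrist_force: [-10.9, 4.6, 31.1]
width: 0.0436
```

```bash
python3 - <<'E'
from h import *
plan([.4557,-.0895,.093],1.8)
E
```

```text
t 21.55 tcp [ 0.4558 -0.09    0.0945] jaw 1.8 w 0.0436 F [-10.9   4.6  31.1] | dp [ 0.15 -0.01 -0.05] yaw 0.0 q6 -0.48 tilt [-1.6e-03  5.0e-04 -1.0e+00]
```

>>> servo_tool([
  [-0.2,0,0],
  [-0.3,0,0],
  [-0.3,0,0],
  [-0.3,0,0],
  [-0.3,0,0],
  [-1,0,0],
  [-3,0,0],
  [-5,0,0],
  [-6,0,0],
  [-6,0,-0.2],
  [-6,0,-0.2],
  [-6,0,-0.2],
  [-6,0,-0.2],
  [-6,0,-0.2],
  [-6,0,-0.2],
], fingers=[0.45,0.45,0.7,0.7,0.7,0.7,0.7,0.7,0,0,0,0,0,0,0], yaw=[0,0,0,0,0,0,0,0,0,0,0,0,0,0,0])

```text
clock: 22.8
tcp_pos: [0.4553, -0.0879, 0.1516]
eef_rot: [0.507, 0.492, 0.508, -0.492]
wrist_force: [0.8, 0.3, -0.4]
width: 0.0
```

```bash
cat > chk.py <<'E'
from h import *
plan([.4565,-.089,.1035],1.8)
s=snap('wrist');f=s['frame'];hs=cv2.cvtColor(f,cv2.COLOR_RGB2HSV)
for y0 in(-.089,-.004):
    e=proj(s,[[.4565 if y0<-.05 else .4539,y0,.024]])[0];x,y=map(int,e)
    g=f.astype(int)
    r=g[y,x-60:x+60,0]-g[y,x-60:x+60,2];print(e.round(1),'centre',f[y,x],'row R',g[y,x-60:x+60:2,0].tolist())
    c=g[max(0,y-75):y+75:2,x,0];print('col from',max(0,y-75),c.tolist())
E
python3 chk.py
```

```text
t 22.8 tcp [ 0.4553 -0.0879  0.1516] jaw 1.77 w 0.0 F [ 0.8  0.3 -0.4] | dp [4.81 0.12 0.11] yaw -0.001 q6 -0.48 tilt [-1.4e-03  7.0e-04 -1.0e+00]
[317.4 215.6] centre [150 134 117] row R [88, 92, 83, 90, 97, 95, 94, 90, 80, 45, 52, 107, 150, 148, 149, 146, 149, 151, 152, 148, 147, 146, 148, 150, 149, 150, 150, 147, 147, 146, 150, 148, 147, 148, 150, 147, 148, 146, 143, 148, 147, 143, 143, 144, 146, 143, 144, 145, 145, 142, 70, 83, 96, 107, 104, 103, 101, 106, 102, 107]
col from 140 [98, 99, 97, 100, 101, 101, 89, 80, 100, 94, 138, 143, 144, 145, 144, 144, 145, 146, 142, 144, 143, 144, 143, 145, 146, 150, 147, 147, 147, 145, 144, 142, 149, 149, 145, 148, 146, 149, 147, 146, 148, 147, 149, 150, 146, 149, 145, 148, 23, 22, 16, 16, 30, 30, 23, 24, 14, 31, 27, 26, 27, 21, 23, 26, 23, 26, 33, 37, 40, 28, 32, 33, 29, 29, 33]
[317.5  62.5] centre [135 134 124] row R [88, 89, 86, 87, 90, 82, 59, 30, 91, 136, 134, 132, 132, 132, 128, 131, 130, 134, 134, 135, 135, 135, 134, 135, 133, 137, 134, 137, 138, 136, 135, 133, 134, 137, 137, 137, 140, 136, 134, 135, 136, 139, 139, 139, 137, 137, 137, 141, 142, 143, 140, 85, 32, 61, 62, 87, 86, 83, 86, 86]
col from 0 [135, 139, 141, 136, 139, 139, 142, 141, 137, 135, 139, 138, 138, 139, 140, 137, 139, 139, 135, 137, 135, 135, 137, 136, 135, 134, 135, 138, 133, 136, 133, 135, 137, 136, 135, 135, 135, 132, 135, 133, 133, 134, 134, 131, 133, 131, 132, 133, 132, 133, 134, 133, 131, 135, 132, 129, 132, 132, 131, 131, 132, 131, 131, 132, 133, 79, 61, 89, 90]
```

>>> servo_tool([
  [2,0.1,0],
  [4,0.1,0],
  [4.8,0.1,0],
  [5.1,0.1,0],
  [5.3,0.1,0],
  [5.45,0.1,0],
  [5.55,0.1,0],
  [5.6,0.1,0],
  [5.6,0.1,0],
], fingers=[0,0,0,0,0,0,0,0,0], yaw=[0,0,0,0,0,0,0,0,0])

```text
clock: 23.6
tcp_pos: [0.4571, -0.0882, 0.0969]
eef_rot: [0.508, 0.492, 0.507, -0.492]
wrist_force: [0.2, 0.2, -0.1]
width: -0.0
```

>>> servo_tool([
  [0.05,0,0],
  [0.1,0,0],
  [0.15,0,0],
  [0.2,0,0],
  [0.2,0,0],
], fingers=[0,0,0,0,0], yaw=[0,0,0,0,0])

```text
clock: 24.02
tcp_pos: [0.4573, -0.0883, 0.0966]
eef_rot: [0.508, 0.492, 0.508, -0.492]
wrist_force: [-8.2, 2.8, 23.3]
width: -0.0004
```

The face stops the fingertips at z = 0.0966 - 0.0726 = 0.0240, which is flush, under 23 N. Pressing near both ends to check it is level.

>>> servo_tool([
  [-0.6,0,0],
  [-0.8,0,1],
  [-0.8,0,2],
  [-0.6,0,2],
  [-0.3,0,2],
  [-0.1,0,2],
  [0,0,2],
  [0,0,2],
], fingers=[0,0,0,0,0,0,0,0], yaw=[0,0,0,0,0,0,0,0])

```text
clock: 24.68
tcp_pos: [0.4577, -0.1088, 0.0965]
eef_rot: [0.508, 0.492, 0.508, -0.493]
wrist_force: [-11.7, 0.6, 33.0]
width: 0.0001
```

>>> servo_tool([
  [-0.6,0,0],
  [-0.8,0,-1.5],
  [-0.8,0,-3],
  [-0.8,0,-4],
  [-0.6,0,-4],
  [-0.3,0,-4],
  [-0.1,0,-4],
  [0,0,-4],
  [0,0,-4],
], fingers=[0,0,0,0,0,0,0,0,0], yaw=[0,0,0,0,0,0,0,0,0])

```text
clock: 25.43
tcp_pos: [0.4563, -0.068, 0.0965]
eef_rot: [0.507, 0.492, 0.509, -0.492]
wrist_force: [-12.2, 9.2, 37.4]
width: 0.0004
```

>>> servo_tool([
  [-1,0,0],
  [-3,0,0],
  [-6,0,0],
  [-10,0,0],
  [-14,0,0],
  [-15,0,2],
  [-15,0,2],
  [-15,0,2],
  [-15,0,2],
  [-15,0,2],
], fingers=[0,0,0,0,0,0,0,0,0,0], yaw=[0,0,0,0,0,0,0,0,0,0])

```text
clock: 26.27
tcp_pos: [0.4557, -0.0875, 0.2424]
eef_rot: [0.506, 0.492, 0.509, -0.493]
wrist_force: [-0.5, 0.6, -0.3]
width: 0.0001
```

```bash
cat > chk2.py <<'E'
from h import *
plan([.4565,-.089,.1035],1.8)
s=snap('wrist');cv2.imwrite('pics/end.png',s['frame'][:,:,::-1]);g=cv2.cvtColor(s['frame'],cv2.COLOR_RGB2HSV);gr=cv2.GaussianBlur(s['frame'],(3,3),0).astype(int)
for n,x0,y0 in(('slab',.4565,-.089),('mid',.4539,-.0045)):
    u=proj(s,[[x0,y0,.024]])[0]
    dx=np.arange(-.034,.0341,.0005);dy=np.arange(-.046,.0461,.0005)
    def prof(P):
        q=proj(s,P).round().astype(int);q=np.clip(q,0,[639,399]);return gr[q[:,1],q[:,0]].sum(1)
    a=np.mean([prof([[x0+d,y0+k,.024] for d in dx]) for k in(-.01,0,.01,.02)],0)
    b=np.mean([prof([[x0+k,y0+d,.024] for d in dy]) for k in(-.01,0,.01)],0)
    for nm,v,d in(('x',a,dx),('y',b,dy)):
        c=v[len(v)//2-20:len(v)//2+20].mean();dark=np.minimum(v,c)<0.7*c;i=len(v)//2
        l=i-np.argmax(dark[i::-1]);h=i+np.argmax(dark[i:]);print(n,nm,'edges mm',round(d[l]*1e3,1),round(d[h]*1e3,1))
E
python3 chk2.py
```

```text
t 26.27 tcp [ 0.4557 -0.0875  0.2424] jaw 1.76 w 0.0001 F [-0.5  0.6 -0.3] | dp [13.89  0.12  0.18] yaw -0.001 q6 -0.48 tilt [-0.0034  0.0018 -1.    ]
slab x edges mm -23.5 23.0
slab y edges mm -35.5 34.5
mid x edges mm -24.0 22.0
mid y edges mm -34.5 35.0
```

Both ends stop at the same height (0.0239), and the slab's edges are centred in the recess. Handing in.

```bash
python3 -c "
from h import *
robot.sign_off()"
```

```text
the job is handed in; nothing more can be done
```

I dropped the offcut into the grey aluminium tin. I then took the middle slab from the rack, laid it face up on the tray, took it again by its long edges and pressed it into the board's emptied -y recess. The job is handed in; sign-off gives no verdict.

**Last checks:**
- **Flush and level:** the fingertips stopped on the slab's face at 24 mm, the board's top. Centre and both ends agreed within about 0.1 mm, pressed with 23–37 N.
- **Centring:** in the final wrist image the slab's edges are at -23.5/+23.0 mm and -35.5/+34.5 mm from the recess centre I had measured earlier. That is well inside the 4 mm limit.
- **Clear of everything:** the gripper ended about 0.2 m above the board with no force on it, at about 26 s.
- **Not rechecked:** I last saw the offcut lying in the tin before I took the slab. I did not measure the other items at the end, but nothing suggested they had moved.

**What did not go as planned:**
- **Rolling the slab over:** while held it slid along the tray instead of turning. I released it standing upright and tipped it over gently with the shut fingers; it came to rest face up.
- **First insertion:** the slab caught on the recess's -y chamfer with about 11 N. Shifting it roughly 2 mm towards +y freed it.
- **Lowering in the recess:** just before I released the slab, the fingertips pressed on the wood with about 31 N.

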